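Clip the amber microscope shield into its rack slot

TASK

Take the amber light shield from the microscopy bench and push it straight down into the amber clip slot of the shield rack until it is fully home under the spring clips, then let go. Leave the blue and the green shield standing where they are.

Things in the scene. Friction and masses are not known exactly. Their poses are not given: they have to be found in the camera images.
- amber_shield: Loose amber panel standing on its foot, about 120 g. Black foot rail 110 long (x) x 24 wide (y) x 14 mm high; above it an amber plate 5 mm thick; along the top a black grip bead with an amber stripe, 110 long x 12 mm thick (y), 80 to 100 mm above the underside. Origin: centre of the foot's underside; x along the panel, y across its thickness, z up. Same both ways round.
- amber_dock: Amber tray, 146 (x) x 74 (y) mm, fixed on the 8 mm rack plate beside like blue and green ones in any order. Origin: centre of underside; x along the slot, z up. Floor at z=6 mm takes the foot along x, between end stops 138 mm apart. Two steel spring clips, 50 mm long: flared tops 48 mm apart at z=49 lead to noses 18 mm apart at z=26, which part under 5-12 N and snap over the foot when down.
- blue_shield: Blue light shield, the same shape and size as the amber one, standing loose on the bench. Origin: centre of its underside; x along the panel, z up. Not to be moved.
- green_shield: Green light shield, the same shape and size as the amber one, standing loose on the bench. Origin: centre of its underside; x along the panel, z up. Not to be moved.

How it is judged:
By the outcome, as a careful person would: the job done as asked, in the order asked, and still so for the second after the job is handed in, with the robot touching nothing.
It also fails if it takes over 35 s, if anything falls off the work surface, if the arm or the gripper's body presses on something with over 40 N, if the wrist force passes 120 N, or if a joint passes its speed limit or range.

ROBOT

A 6-joint arm with a two-finger parallel gripper is mounted at the origin on the work surface. World frame = base frame: x ahead of the robot, y to its left, z up, the work surface at z = 0. Lengths are in m, angles in rad, forces in N, time in s.
With the tool pointing down it reaches from about 0.35 to 0.875 m from the base axis. Payload 4.2 kg.
Tool frame: the origin (TCP) lies between the finger pads; the fingertips stand 14 mm ahead of it and the grasp point (between the pads) lies 5 mm behind it; z points along the fingers, x is the direction in which the jaws open and shut, and the axes are right-handed (so a half turn about z gives the same grasp; the last joint's range is limited). The gripper opens to 87 mm and grips with 3 to 60 N. Pads are 19 mm wide; open, the fingers measure 117 mm over their backs; the gripper's body (75 mm by 190 mm) begins 51 mm behind the grasp point.
Start: joints at [1.403, 0.385, 0.008, 0, -1.194, -0.259], TCP at [0.259, 0.569, 0.237] pointing down, gripper open.
Joint ranges: [-3.14, 3.14], [-1.21, 2.06], [-1.07, 1.41], [-3.16, 2.05], [-2.99, -0.16], [-3.1, 3.1]. Speed limits (rad/s): [2.79, 2.79, 3.14, 3.14, 3.14, 3.14].

INTERFACE

Orientations are given as a unit quaternion [x, y, z, w].
In Python, from plant import r gives the robot as it stands. Calls block until the motion is done:
- r.move_pose(position, orientation): joint-space move of the TCP to a pose.
- r.movel(position, orientation=None, feed=0.15): straight line of the TCP; orientation=None keeps the orientation; feed is the mean speed in m/s.
- r.set_joints(angles): joint-space move.
- r.open_gripper() and r.grasp(effort=None): open the fingers fully, or close them until they stop; effort is the grip in N (None keeps the last).
- r.sleep(seconds).
- r.inverse_kinematics(position, orientation): joint angles nearest the present ones, or None.
- r.sense(): the state.
- r.camera(name): name is "side" or "top" or "wrist"; returns (picture, depth): 384x512x3 uint8, red, green, blue; 384x512 float32, m along the optical axis (not along the pixel's ray), 0 where there is no reading.
- r.camera_info(name): a dict with "camera_matrix" (3x3 intrinsics, pixels), "R" (3x3) and "t" (3): a world point X has camera coordinates R X + t; the wrist camera has in their place "T_tool_cam" (4x4, takes a point from camera to tool coordinates, whose origin is the TCP and whose axes are the tool frame's). Camera axes: x right, y down, z forward; pixel columns grow to the right and rows downward; lengths in m; the calibration is good to about 2 mm. A picture is of the moment at which its call begins: read the wrist's pose just before it. camera_info takes no time and is no camera call.
A pose or a line that the arm cannot do raises r.PlanningError and nothing moves.
- r.close_job(): hands the job in, once; it reports no verdict.
Trained networks look in the newest picture that a camera, given by its name, has taken for a name from the list of things; names that differ only in an ending like _2 or _b are one class to them, and where a whole thing is asked for, a point or a joint stands for the part that bears it (a point fixed in the world has none). Each returns a list of dicts, best first, with "p" (0 to 1); they miss things now and then, are a little off and sometimes report something else, mostly with a low value. They report only what shows in the picture. A call takes as long as a camera call.
- r.cut_out(camera, name): "region" (384x512 bool, what is visible of it) and "at" ([column, row] in pixels, amid what is visible of it).
- r.landmark_of(camera, name): "at" ([column, row] in pixels: a listed point, or the origin of a listed thing).
The state is a dict: "time_s": time; "qpos": joint angles; "qd": joint speeds; "tau": joint torques, N m; "ee_pos": TCP position; "orientation": TCP orientation; "force": force on the tool from outside, world axes, zero at the start; "moment": the same for the moment, N m; "grip_width": finger opening in m.
Only numpy, scipy, OpenCV 4.12 (cv2) and the standard library are available. Lean on these libraries where they do the work, as an engineer would, in place of code of your own. Each camera call takes 0.05 s, during which the arm holds its last target. There are 200 camera calls.

## Working session

There is one attempt and no reset: what is moved stays moved. The work goes in short steps, each a Python script; the robot and the scene stay as the last script left them, time stands still between calls to the robot, and variables do not carry over. Pictures are saved under pics/ and viewed, about 8 in all and at most 12, crops included, and the job is handed in when it is done.

```bash
ls; mkdir -p pics; cat > h.py <<'E'
import numpy as np, cv2
from plant import r
from scipy.spatial.transform import Rotation as Ro
def cam(name):
    s=r.sense(); im,d=r.camera(name); ci=r.camera_info(name); K=np.array(ci["camera_matrix"])
    if name=="wrist":
        T=np.eye(4);T[:3,:3]=Ro.from_quat(s["orientation"]).as_matrix();T[:3,3]=s["ee_pos"]
        W=T@np.array(ci["T_tool_cam"])
    else:
        R=np.array(ci["R"]);W=np.eye(4);W[:3,:3]=R.T;W[:3,3]=-R.T@np.array(ci["t"])
    return im,d,K,W
def cloud(d,K,W,m=None):
    v,u=np.nonzero((d>0)&(m if m is not None else True)); z=d[v,u]
    P=np.c_[(u-K[0,2])/K[0,0]*z,(v-K[1,2])/K[1,1]*z,z]
    return P@W[:3,:3].T+W[:3,3]
def save(n,im): cv2.imwrite("pics/"+n,im[:,:,::-1])
E
cat > a.py <<'E'
from h import *
ims=[]
for c in ["top","side"]:
    im,d,K,W=cam(c); ims.append(im.copy())
    print(c,"campos",W[:3,3].round(3))
    for n in ["amber_shield","amber_dock","blue_shield","green_shield"]:
        for o in r.cut_out(c,n)[:2]:
            m=o["region"]; P=cloud(d,K,W,m)
            print(n,round(o["p"],2),np.round(o["at"]),m.sum(), end=' ')
            if len(P)>5:
                print("lo",np.percentile(P,2,axis=0).round(3),"hi",np.percentile(P,98,axis=0).round(3),end=' ')
                hi=P[P[:,2]>np.percentile(P[:,2],98)-.012]
                c0,sz,a=cv2.minAreaRect(hi[:,:2].astype(np.float32)*1000); print("toprect",np.round(c0),np.round(sz),round(a,1))
            else: print()
    
save("a.png",cv2.resize(np.vstack(ims),(512,768))[:,:]); save("a_top.png",ims[0]); save("a_side.png",ims[1])
print(r.sense())
E
python3 a.py
```

```text
pics
top campos [0.387 0.036 1.086]
amber_shield 0.59 [182. 160.] 718 lo [ 0.524  0.22  -0.001] hi [0.631 0.265 0.104] toprect [576. 238.] [106.  12.] 8.6
amber_dock 0.96 [366. 190.] 2064 lo [ 0.434 -0.257  0.009] hi [ 0.576 -0.184  0.057] toprect [ 506. -222.] [50. 52.] 1.5
blue_shield 0.51 [215. 161.] 565 lo [0.52  0.135 0.008] hi [0.625 0.157 0.104] toprect [573. 149.] [ 13. 108.] 85.3
green_shield 0.81 [218. 159.] 638 lo [ 0.52   0.134 -0.001] hi [0.633 0.163 0.104] toprect [574. 149.] [ 13. 110.] 85.6
side campos [ 0.434 -0.896  0.764]
amber_shield 0.68 [275. 137.] 641 lo [0.525 0.223 0.044] hi [0.629 0.245 0.101] toprect [576. 235.] [105.  15.] 8.6
amber_dock 0.86 [266. 280.] 2533 lo [ 0.435 -0.262  0.01 ] hi [ 0.575 -0.188  0.056] toprect [ 505. -223.] [49. 53.] 0.8
blue_shield 0.75 [242. 118.] 1133 lo [0.446 0.385 0.003] hi [0.552 0.404 0.1  ] toprect [499. 395.] [ 24. 107.] 86.0
green_shield 0.81 [279. 166.] 1464 lo [0.52  0.133 0.002] hi [0.626 0.152 0.101] toprect [573. 147.] [ 18. 109.] 84.3
{'time_s': 0.5, 'qpos': array([ 1.40259157e+00,  3.84720371e-01,  7.88021925e-03, -3.08820844e-05,
       -1.19397359e+00, -2.58598401e-01]), 'qd': array([ 0.00122731, -0.00095579,  0.00049805,  0.00022285,  0.00146591,
        0.00051833]), 'tau': array([-1.46947586e-04, -3.90073550e+01,  1.87448108e+01,  4.22072858e+00,
        1.49763830e-02, -4.41968041e-05]), 'ee_pos': array([0.25868774, 0.56892487, 0.23652542]), 'orientation': array([-5.41307122e-01,  8.40824952e-01,  3.25369517e-06, -1.64738918e-05]), 'force': array([-0.25809624,  0.46475559,  0.96668677]), 'moment': array([-0.01386645, -0.02506735,  0.03887412]), 'grip_width': 0.0870397576219679}
```

View pics/a_top.png

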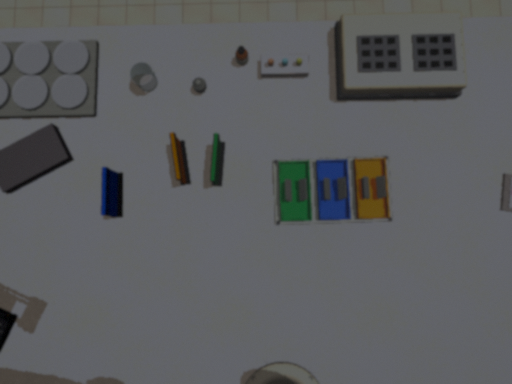

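View pics/a_side.png

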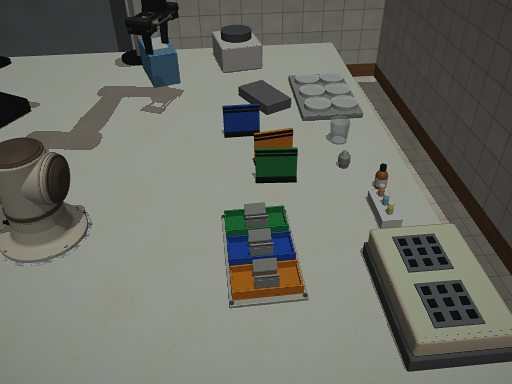

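The top view shows the amber shield at about (177,157), next to green at (217,157). Blue is off at (108,190), and the amber dock is the rightmost tray at (371,190). The side view agrees. The amber shield's pose is consistent between cameras: (0.576, 0.237), yaw about 8.6°, bead top about 0.10. I'll hover over the shield and refine with the wrist camera.

```bash
cat >> h.py <<'E'
def quat(yaw,flip):  # tool z down, tool x across a panel of this yaw
    x=np.array([-np.sin(yaw),np.cos(yaw),0])*(1-2*flip); z=np.array([0,0,-1.])
    return Ro.from_matrix(np.c_[x,np.cross(z,x),z]).as_quat()
def rect(P):
    c0,sz,a=cv2.minAreaRect((P[:,:2]*1000).astype(np.float32))
    if sz[0]<sz[1]: a-=90; sz=sz[::-1]
    return np.round(c0,1),np.round(sz,1),round((a+90)%180-90,2)
E
python3 - <<'E'
from h import *
for f in (0,1):
    for p,y in (([.576,.237,.25],np.radians(8.6)),([.506,-.222,.25],0)):
        q=r.inverse_kinematics(p,quat(y,f)); print(f,None if q is None else np.round(q,2))
f=0 if abs(r.inverse_kinematics([.576,.237,.25],quat(.15,0))[5])<abs(r.inverse_kinematics([.576,.237,.25],quat(.15,1))[5]) else 1
print("flip",f)
r.move_pose([.576,.237,.26],quat(.15,f))
im,d,K,W=cam("wrist"); save("w1.png",im)
P=cloud(d,K,W); 
B=P[(P[:,2]>.09)&(P[:,2]<.12)&(abs(P[:,0]-.576)<.09)&(abs(P[:,1]-.237)<.045)]
print("bead",len(B),rect(B),B[:,2].mean())
for n in ["amber_shield"]:
    for o in r.cut_out("wrist",n)[:2]:
        Q=cloud(d,K,W,o["region"]); Q=Q[Q[:,2]>.09]; print(o["p"],o["at"],rect(Q) if len(Q)>9 else 0)
s=r.sense();print(s["time_s"],s["ee_pos"],s["qpos"].round(2))
E
```

```text
0 [ 0.65  0.37  0.02  0.   -1.22 -2.07]
0 [-0.12  0.25 -0.15  0.   -1.17 -1.45]
1 [ 0.65  0.37  0.02  0.   -1.22  1.07]
1 [-0.12  0.25 -0.15  0.   -1.17  1.69]
flip 1
bead 1613 (array([578. , 237.3]), array([110. ,  12.4]), 8.91) 0.10004675485714226
0.71 [255.9, 161.6] (array([578. , 237.3]), array([110. ,  12.4]), 8.91)
2.2833 [0.57563721 0.23789559 0.25994234] [ 0.65  0.37  0.04 -0.   -1.24  1.07]
```

View pics/w1.png

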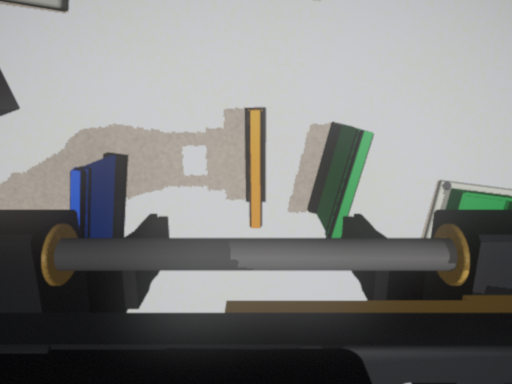

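The wrist view shows the amber bead at columns 246–266, rows 108–228. Green (320–370) and blue (70–125) are clear of the finger paths. The fitted rectangle is 110 × 12.4 mm at height 0.100, which matches the given sizes. Now to grasp, lift and carry to a hover beside the dock for a close look.

```bash
python3 - <<'E'
from h import *
y=np.radians(8.91); q=quat(y,1)
r.movel([.578,.2373,.15],q,feed=.2)
r.movel([.578,.2373,.085],q,feed=.1)
r.grasp(50)
s=r.sense(); print("grip",s["grip_width"],s["ee_pos"],s["force"].round(1))
r.movel([.578,.2373,.25],q,feed=.15)
s=r.sense(); print("grip",s["grip_width"],s["force"].round(1))
r.move_pose([.40,-.222,.25],quat(0,1))
s=r.sense(); print(s["time_s"],s["ee_pos"],s["grip_width"])
im,d,K,W=cam("wrist"); save("w2.png",im)
P=cloud(d,K,W); N=P[(abs(P[:,0]-.506)<.1)&(abs(P[:,1]+.222)<.06)&(P[:,2]<.075)]
print(np.percentile(N[:,2],[2,50,98]).round(3))
for o in r.cut_out("wrist","amber_dock")[:2]:
    Q=cloud(d,K,W,o["region"]); print(o["p"],o["at"],rect(Q),rect(Q[Q[:,2]>.045]) if (Q[:,2]>.045).sum()>9 else 0)
for c in ("top","side"):
    im,d,K,W=cam(c); save("b_%s.png"%c,im)
    for o in r.cut_out(c,"amber_dock")[:1]:
        Q=cloud(d,K,W,o["region"]);print(c,o["p"],o["at"],rect(Q),rect(Q[Q[:,2]>.045]),r.landmark_of(c,"amber_dock")[:1])
print(r.sense()["time_s"])
E
```

```text
grip 0.011189643234045381 [0.57799402 0.23732873 0.08497285] [ 0.9 -0.3 -1. ]
grip 0.01125248209024122 [ 0.2 -0.8 -1.6]
8.025 [ 0.40070015 -0.22162291  0.25003852] 0.01159933187712512
[-0.     0.014  0.056]
0.89 [256.1, 61.7] (array([ 499. , -223.8]), array([131.5,  73.8]), 1.21) (array([ 493.6, -223.4]), array([75.2, 50.2]), 1.16)
top 0.64 [370.1, 165.6] (array([ 557.6, -219.5]), array([73.7, 39.8]), 88.23) (array([0., 0.]), array([0., 0.]), 0.0) [{'at': [370.7, 189.3], 'p': 0.57}]
side 0.22 [239.9, 119.6] (array([503.2, 491.4]), array([219.6, 118.8]), 89.71) (array([498.4, 396. ]), array([110.2,  21.4]), 0.56) [{'at': [265.8, 281.3], 'p': 0.58}]
8.425
```

View pics/w2.png

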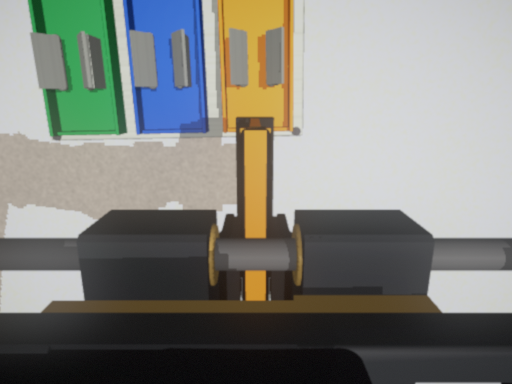

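The wrist view shows the shield held square in the jaws (bead at columns 238–272). The amber tray's clips are at columns 228–284, rows 28–85, and its near edge is at row 130. The far end is cut off, so I'll take one shot from further back to fix the dock pose and the in-hand pose.

```bash
python3 - <<'E'
from h import *
r.movel([.36,-.222,.29],quat(0,1),feed=.15); r.sleep(.2)
s=r.sense(); im,d,K,W=cam("wrist"); save("w3.png",im)
o=r.cut_out("wrist","amber_dock")[0]; m=o["region"]
P=cloud(d,K,W); np.savez("w3.npz",P=P,im=im,d=d,K=K,W=W,m=m)
Q=cloud(d,K,W,m); Q=Q[Q[:,0]>.42]
print("dock",o["p"],rect(Q),Q.min(0).round(4),Q.max(0).round(4))
C=P[(P[:,2]>.035)&(P[:,2]<.07)&(abs(P[:,0]-.506)<.06)&(abs(P[:,1]+.222)<.036)]
print("clips",len(C),rect(C),C[:,2].max()); 
for lo in (-.26,-.222):
    D=C[(C[:,1]>lo)&(C[:,1]<lo+.038)]; print(" side",len(D),rect(D),D.mean(0).round(4))
R=Q[(Q[:,2]>.016)&(Q[:,2]<.03)]
z0=.25+.0; ee=s["ee_pos"]
B=P[(abs(P[:,2]-(ee[2]+.015))<.008)&(abs(P[:,1]-ee[1])<.02)&(P[:,0]>ee[0])&(P[:,0]<ee[0]+.08)]
print("bead",len(B),rect(B),B.min(0).round(4),B.max(0).round(4),"ee",ee.round(4),s["time_s"])
for lo,hi in ((.0,.004),(.006,.010),(.012,.016),(.018,.03)): print(lo,((Q[:,2]>lo)&(Q[:,2]<hi)).sum())
E
```

```text
dock 0.79 (array([ 482.9, -224.2]), array([101.3,  80.2]), 1.33) [ 0.4322 -0.2653  0.0063] [ 0.5329 -0.1832  0.0589]
clips 1538 (array([ 503.1, -223.5]), array([50.5, 46.7]), -88.72) 0.05887395545052082
 side 775 (array([ 503.4, -240.8]), array([46.3, 16.1]), 0.75) [ 0.5026 -0.2407  0.0486]
 side 763 (array([ 502.7, -206.5]), array([46.7, 16.4]), 1.09) [ 0.502  -0.2066  0.0487]
bead 3504 (array([ 392.3, -222.9]), array([45.8, 30.1]), -0.9) [ 0.3693 -0.2376  0.2961] [ 0.4151 -0.2075  0.3074] ee [ 0.3601 -0.2219  0.2891] 9.15
0.0 0
0.006 86
0.012 3424
0.018 387
```

View pics/w3.png

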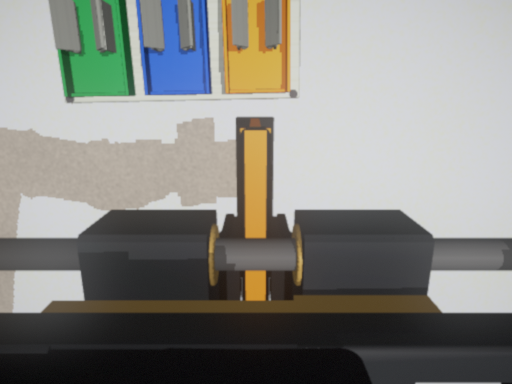

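The view shows the amber tray at columns 225–290 with its near edge at row 95. The clips are at rows 0–47 and slightly cut off, so I take x from the near edge: 0.432 + 0.073 = 0.505, which agrees with the top and side cameras (0.505–0.506). The clip midline is y = −0.2236 and the yaw about 1.1°. The bead tip at 0.4151 is exactly TCP + 55 mm, so the shield is centred in the hand. Next is the insertion, watching the force.

```bash
python3 - <<'E'
from h import *
z=np.load("w3.npz");P=z["P"]
B=P[(abs(P[:,2]-.3045)<.004)&(abs(P[:,1]+.222)<.009)&(P[:,0]>.385)&(P[:,0]<.416)]
print("bead",rect(B),B.mean(0).round(4))
q=quat(np.radians(1.1),1); c=[.5053,-.2236]
r.move_pose([*c,.20],q)
r.movel([*c,.150],q,feed=.1); r.sleep(.2)
f0=r.sense()["force"]; print("f0",f0.round(1),r.sense()["time_s"])
for zz in [.140,.132,.126,.122,.118,.114,.110,.106,.103,.101,.100,.099,.098,.097]:
    r.movel([*c,zz],q,feed=.04); s=r.sense(); f=s["force"]-f0
    print(zz,s["ee_pos"].round(4),f.round(1),s["moment"].round(2),round(s["grip_width"],4),round(s["time_s"],2))
    if f[2]>40 or np.hypot(*f[:2])>20: break
im,d,K,W=cam("side"); save("c_side.png",cv2.resize(im[180:320,190:340],(750,700)[:2]) if 0 else cv2.resize(im[190:320,200:330],(600,600),interpolation=cv2.INTER_CUBIC))
E
```

```text
bead (array([ 400.1, -222.5]), array([30.1, 11.9]), 0.06) [ 0.4004 -0.2225  0.3049]
f0 [-0.4 -0.2 -0.7] 10.8167
0.14 [ 0.505  -0.2236  0.1395] [ 0.6 -0.1  0.2] [-0.06  0.03  0.01] 0.0114 11.22
0.132 [ 0.5051 -0.2236  0.1316] [ 0.   0.5 -0.6] [-0.03  0.02  0.02] 0.0117 11.57
0.126 [ 0.5056 -0.2236  0.126 ] [1.1 1.7 0.3] [ 0.08 -0.25 -0.02] 0.0116 11.87
0.122 [ 0.5061 -0.2238  0.1228] [2.2 1.  3.9] [ 0.11 -0.21 -0.01] 0.0116 12.12
0.118 [ 0.5057 -0.2236  0.1179] [1.6 0.8 1.1] [ 0.04 -0.56  0.04] 0.0112 12.37
0.114 [ 0.5051 -0.2235  0.1133] [ 1.3  0.  -0.8] [-0.02 -0.63  0.02] 0.0119 12.62
0.11 [ 0.5049 -0.2234  0.1092] [ 2.2 -0.3 -2.8] [-0.05 -0.6  -0.  ] 0.0112 12.87
0.106 [ 0.5049 -0.2234  0.1054] [ 1.3 -0.4 -2.2] [-0.02 -0.48  0.01] 0.0114 13.12
0.103 [ 0.5048 -0.2234  0.1023] [ 0.5  0.  -2.9] [ 0.07 -0.41  0.02] 0.0117 13.37
0.101 [ 0.5045 -0.2235  0.1004] [ 0.8 -0.7 -3.6] [-0.01  0.02 -0.  ] 0.0114 13.62
0.1 [ 0.5054 -0.2237  0.1002] [ 1.1 -0.2 -0.3] [-0.    0.06  0.05] 0.0112 13.87
0.099 [ 0.5054 -0.2236  0.0991] [ 0.4  1.2 -0.2] [-0.07  0.01 -0.02] 0.0114 14.12
0.098 [ 0.5055 -0.2237  0.0989] [-1.7  0.4  5.8] [ 0.26  0.53 -0.01] 0.0111 14.37
0.097 [ 0.5056 -0.2238  0.0989] [-3.8  2.  10.4] [0.57 0.99 0.03] 0.0113 14.62
```

View pics/c_side.png

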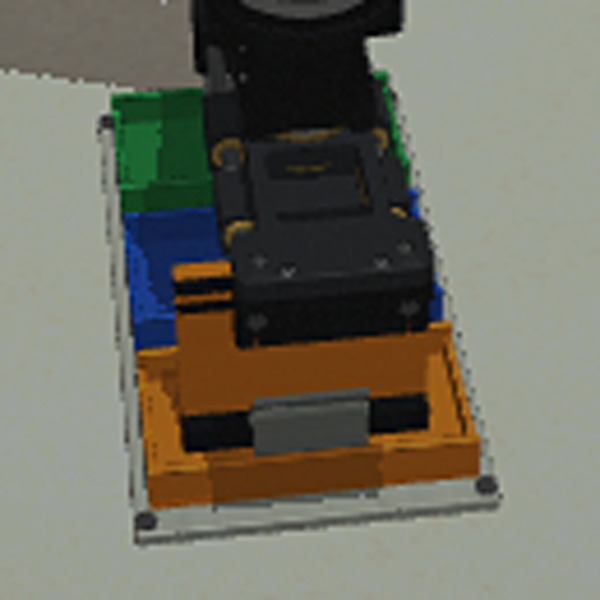

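The shield stopped rigidly at TCP z = 0.0989, where 0.099 was expected for floor contact. The clip force rose and then snapped over. The picture shows the black foot inside the tray behind the clip, around (300,425). One more firm push, then release, retreat and check.

```bash
python3 - <<'E'
from h import *
q=quat(np.radians(1.1),1); c=[.5053,-.2236]
r.movel([*c,.0945],q,feed=.03); s=r.sense(); print(s["ee_pos"].round(4),s["force"].round(1))
r.movel([*c,.099],q,feed=.03)
r.open_gripper(); s=r.sense(); print(s["grip_width"],s["force"].round(1))
r.movel([*c,.15],q,feed=.1); r.movel([.43,-.223,.26],q,feed=.2)
im,d,K,W=cam("wrist"); P=cloud(d,K,W)
B=P[(P[:,2]>.09)&(P[:,2]<.135)&(abs(P[:,0]-.505)<.08)&(abs(P[:,1]+.223)<.03)]
print("bead",len(B),rect(B),np.percentile(B[:,2],[2,50,98]).round(4)) if len(B) else 0
x=(B[:,0]-.505); print("z slope over 110mm",np.polyfit(x,B[:,2],1)*[.11,1])
r.move_pose([.35,.05,.30],q)
im,d,K,W=cam("side"); save("d_side.png",cv2.resize(im[95:320,190:340],(500,750))[:600] if 0 else cv2.resize(im[90:320,190:340],(391,600),interpolation=cv2.INTER_CUBIC))
P=cloud(d,K,W)
B=P[(P[:,2]>.095)&(P[:,2]<.135)&(abs(P[:,0]-.505)<.08)&(abs(P[:,1]+.223)<.03)];print("side bead",len(B),rect(B),np.percentile(B[:,2],[50,98]).round(4))
im,d,K,W=cam("top");P=cloud(d,K,W)
for n,cc in (("amber",(.505,-.223)),("green",(.574,.149)),("blue",(.499,.395))):
    B=P[(P[:,2]>.085)&(P[:,2]<.135)&(abs(P[:,0]-cc[0])<.08)&(abs(P[:,1]-cc[1])<.035)];print("top",n,len(B),rect(B),np.percentile(B[:,2],[50,98]).round(4))
print(r.sense()["time_s"])
E
```

```text
[ 0.5056 -0.2241  0.0988] [-8.1  3.7 22.9]
0.08721484745807233 [ 0.3 -0.1  0.3]
bead 2027 (array([ 505.4, -223.9]), array([110.1,  12.2]), 1.41) [0.1124 0.1147 0.1164]
z slope over 110mm [-0.00023432  0.11459771]
side bead 596 (array([ 504.5, -225.4]), array([110.1,  15.2]), 0.41) [0.1102 0.1158]
top amber 367 (array([ 505.5, -221.8]), array([110.3,  14.1]), 0.91) [0.1137 0.1183]
top green 287 (array([574.3, 148.7]), array([110.8,  12.4]), -4.43) [0.1006 0.1044]
top blue 356 (array([499.7, 399.8]), array([109.8,  13.4]), 1.4) [0.1    0.1043]
19.3333
```

View pics/d_side.png

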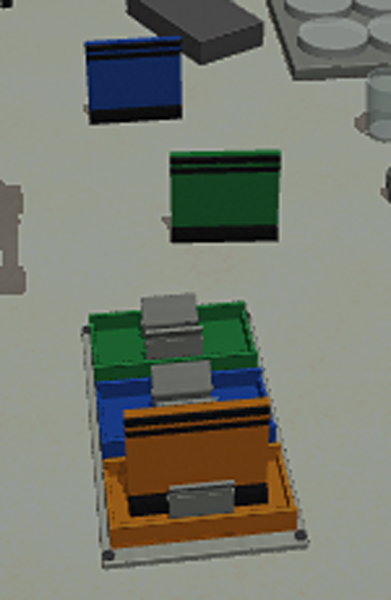

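The amber shield stands seated in the amber tray at about (197,460), with the clip over its foot. Green (225,195) and blue (133,80) are still standing in place.

```bash
python3 -c "
from plant import r
r.close_job(); print(r.sense()['time_s'])"
```

```text
the job is handed in; nothing more can be done
the job is handed in; nothing more can be done
```

The amber shield is pushed fully home in the amber clip slot and released, and the job is handed in at about 19.3 s. I gripped it by its bead, pressed it straight down with about 23 N at the end, then backed the arm clear.

**Seating:** The tool stopped hard at z = 0.0988 m, where 0.099 m was expected for floor contact. After release the wrist camera put the bead top at 0.1146 m (0.114 m expected), level to 0.3 mm over its length. The bead sits at (0.505, −0.224), in line with the clips. The side picture shows the clip over the foot.

**Other shields:** Green reads the same position as at the start, within 2 mm. Blue's y reads 0.400 m from the top camera, against 0.395 m from the side camera at the start. I put that down to the different camera and fit, because the arm never went near it while working and it is still standing.

**Cameras:** They differ by up to 3.6 mm on the seated shield's y position.

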